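# Draw the squeegee case from the wire rack and stow the squeegee

### The arm

A 6-joint arm with a two-finger parallel gripper is mounted at the origin on the work surface. World frame = base frame: x ahead of the robot, y to its left, z up, the work surface at z = 0. Lengths are in m, angles in rad, forces in N, time in s.
With the tool pointing down it reaches from about 0.375 to 0.975 m from the base axis. Payload 3.8 kg.
Tool frame: the origin (TCP) lies midway between the tips of the shut fingers; the grasp point (between the pads) lies 19 mm behind it; z points along the fingers, y is the line along which they close (so a half turn about z gives the same grasp; the last joint's range is limited). The gripper opens to 85 mm and grips with 20 to 120 N. Pads are 22 mm wide; open, the fingers measure 114 mm over their backs; the gripper's body (76 mm by 85 mm) begins 54 mm behind the grasp point. The pads swing forward as they close: fully open they stand 13 mm farther back than shut.
Start: joints at [1.263, 0.264, 1.604, -0, 1.274, -0.037], TCP at [0.181, 0.65, 0.231] pointing down, gripper open.
Joint ranges: [-2.63, 2.63], [-0.94, 2.18], [0.31, 2.57], [-1.31, 4.45], [0, 2.66], [-2.55, 2.55]. Speed limits (rad/s): [2.57, 2.57, 3.14, 3.14, 3.14, 3.14].

### API

Orientations are given as a rotation vector (axis times angle).
In Python, from workcell import read_state, vision, ticket gives the robot as it stands. The module is installed in compiled form; this text tells all that it offers.
- The arm moves only by the tool jog_arm, never from a script. Its arguments are lists of equal length, an entry for each row: "turn": the turn, a rotation vector about the tool's x, y, z in rad, a list of three; "delta_pos": the shift along the tool's x, y, z in m, a list of three; "gripper": the finger opening in m, from 0 to 0.0854. In form: {"turn": [[rx, ry, rz], ...], "delta_pos": [[dx, dy, dz], ...], "gripper": [gripper, ...]}. A call has 1 to 20 rows; each row shifts and turns the commanded pose from where the row before left it, along the tool's axes as they then stand; what a row does not reach is not made up. A row lasts 1/12 s, in which the tool goes at most 41.7 mm and 7.16 degrees, less where a joint would pass 70% of its speed; a pose out of reach is approached as far as the arm can. A call with a gripper value outside its range is refused whole. The fingers move at their own pace and stop on an object; "grip_force" is the grip in N (left out, the last holds). Time passes only in rows, so rows that do not move let the fingers close. It gives the time, the measured TCP pose, the force, the opening and the grip force at its end, in the units of the state.
- read_state(): the state, without advancing time (a new reading comes with each control period).
- vision.read_camera(name): name is "side" or "top" or "wrist"; returns the picture (384x512x3 uint8, red, green, blue); there is no depth.
- vision.calibration(name): a dict with "vfov" (degrees; the focal length in pixels is half the picture's height over the tangent of half this angle, whatever the lens; pixels are square), "cx", "cy" (the principal point, pixels), "R" (3x3) and "t" (3): a world point X has camera coordinates R X + t; the wrist camera has in their place "mount" (4x4, takes a point from camera to tool coordinates, whose origin is the TCP and whose axes are the flange's). Camera axes: x right, y down, z forward; pixel columns grow to the right and rows downward; lengths in m; the calibration is good to about 2 mm. The wrist camera is an equidistant fisheye: a pixel r from the principal point sees the ray r / f radians off the axis. A picture is of the moment at which its call begins: read the wrist's pose just before it. calibration takes no time and is no camera call.
- ticket.finish_job(): hands the job in; it is judged then, once.
The state is a dict: "time": time; "q": joint angles; "joint_vel": joint speeds; "joint_torque": joint torques, N m; "tool_pos": TCP position; "tcp_rot": TCP orientation; "wrist_force": force on the tool from outside, world axes, zero at the start; "torque": the same for the moment, N m; "width": opening from 0.0 (shut) to 1.0 (fully open); "grip_force": force on a finger pad.
Only numpy, scipy, OpenCV 4.12 (cv2) and the standard library are available. Lean on these libraries where they do the work, as an engineer would, in place of code of your own. Each camera call takes 0.05 s, during which the arm holds its last target. There are 200 camera calls.

### The job

With the pull hook, reach in under the wire rack, hook the tongue over the front lip of the blue squeegee case and slide the case flat along the bench until all of it is out from under the rack; only the hook may move it until then. Lay the hook down on the bench clear of the case, then press the standing squeegee, blade up, into the empty foam cutout until it is fully home. Do not tip the case or the squeegee, and leave the other things on the bench and the rack where they are.

Things in the scene. Friction and masses are not known exactly. Their poses are not given: they have to be found in the camera images.
- rack: Sizes in mm. Fixed chrome wire bench rack, 300 deep (x), 400 wide (y), posts at x +-140, y +-200. One wire deck, lowest wires 157 above the bench, top 186; stock on it reaches 275. Below the deck it is open and things stand on the bench. Origin on the bench under its centre; +x points from its open front (deck edge at x = -154) into its depth; the front looks to the robot's left, over the open bench.
- case: Sizes in mm. Blue squeegee case on the bench under the rack: open tray 160 deep (x), 200 wide (y), 72 tall, walls 5, rim flange 6 outward, about 0.8 kg. Origin at centre of underside; -x is its front, which faces out of the rack; z up. Charcoal foam fills it to 47 high, so the walls stand 25 above the foam. Foam has one empty cutout (a spatula in the rear is part of the case). Slides flat at 3 to 8 N.
- case_lip (a point): Sizes in mm. Middle of the front lip of the case: on the inner face of the front wall, at the top of the rim (72 above the bench). Axes as the case: the wall takes 5 to the -x side of this point and its flange 6 more; the space behind the lip lies to +x, 25 deep down to the foam.
- case_slot (a point): Sizes in mm. Centre of the mouth of the empty cutout, level with the foam's top (47 above the bench), 60 behind case_lip. Cutout 32 wide (x), 156 long (y), 30 deep, flat yellow floor, 4 chamfer; axes as the case. Soft foam ribs on both long sides, 8 to 18 below the mouth, leave a 26 gap and grip the 28 thick squeegee: it does not sink by its weight but takes a press of roughly 6 to 15 N.
- hook_grip (a point): Sizes in mm. Pull hook lying on the bench, tongue down: this is the centre of its wooden grip, 110 long (x), 26 wide (y), 40 tall, standing on the bench. +x points to the tongue, z up. A steel rod 8 thick, 10 above this point, leads to the tongue, a plate 50 wide (y), 4 thick, reaching from 14 above to 20 below this point; its pulling face is 188 ahead. 0.22 kg, balanced about 30 ahead.
- hook_tip (a point): Sizes in mm. Bottom middle of the pulling face (the face towards the grip) of the hook's tongue, 188 ahead of and 20 below hook_grip. Axes as hook_grip. The tongue hangs 26 below the rod's underside.
- squeegee_mid (a point): Sizes in mm. Squeegee standing on its flat wooden back, rubber blade up; its centre, 44 above its underside. Long axis y (150), thickness x, z up; same end for end. Wooden handle 28 thick, 64 tall, bottom edges bevelled 4; on it a strip 18 thick, 6 tall, then the black blade 9 thick, 18 tall; 88 tall in all. 0.18 to 0.29 kg.
- carton: Sizes in mm. Brown cardboard carton 160 x 85 x 110 tall under the rack beside the case, to be left alone. Origin at centre of its underside.
- tub_violet: Sizes in mm. White ink tub with violet label and lid, 84 across, 85 tall, to be left alone. Origin at centre of its underside.
- tub_teal: Sizes in mm. White ink tub with teal label and lid, 84 across, 85 tall, to be left alone. Origin at centre of its underside.
- tape_roll: Sizes in mm. Cream tape roll lying flat, 100 across, 45 tall, to be left alone. Origin at centre of its underside.
- sprayer: Sizes in mm. White trigger spray bottle with red head, 68 across, 192 tall, to be left alone. Origin at centre of its underside.
- scoop_coater: Sizes in mm. Aluminium scoop coater (trough) with black end caps, 48 x 172 x 34 tall, to be left alone. Origin at centre of its underside; long axis y.
- ink_knife: Sizes in mm. Ink knife (spatula) with red handle lying on the bench, 230 long, to be left alone. Origin at centre of its underside; long axis x.
Not all that is in view belongs to the job. Of the things that look like the part that bears squeegee_mid, take the one that is farthest from the robot's base at the start.

How it is judged:
On the way, in this order (a step that is already met when the one before it is completed fails the run):
1. the hook's tongue is over the front lip of the case, behind it and below the rim, with the case still under the rack (x of hook_tip in the frame of case_lip between -0.002 and 0.05 m and y of hook_tip in the frame of case_lip between -0.085 and 0.085 m and z of hook_tip in the frame of case_lip below -0.005 m and x of case in the frame of rack above -0.08 m), for 0.1 s.
2. the case has been drawn wholly out from under the rack by the hook, flat on the bench (x of case in the frame of rack below -0.24 m and angle between case's own z axis and vertical below 0.06 rad and x of hook_tip in the frame of case_lip below 0.05 m and z of hook_tip in the frame of case_lip below -0.003 m), for 0.1 s.
At the end, for the whole second after the job is handed in: squeegee blade up in the foam cutout, bottomed within 3.5 mm, centred within 5 mm across, 8 mm along, square within 0.08 rad; case flat on the bench, wholly out from under the rack (origins over 240 mm apart along rack x); hook on the bench (grip centre and tip below 32 mm), not touching the case (x of squeegee_mid in the frame of case_slot between -0.005 and 0.005 m and y of squeegee_mid in the frame of case_slot between -0.008 and 0.008 m and z of squeegee_mid in the frame of case_slot below 0.0175 m and angle between the z axis of squeegee_mid and the z axis of case, either way round below 0.08 rad and angle between squeegee_mid's own z axis and vertical below 0.12 rad and x of case in the frame of rack below -0.24 m and angle between case's own z axis and vertical below 0.05 rad and height (world z) of case below 0.006 m and height (world z) of each of hook_grip, hook_tip below 0.032 m and contact force between hook and case below 0.3 N).
It fails at once if the fingers or arm touch the case (over 1 N) or the squeegee pushes it while it is still under the rack (contact force between any of the fingers, the arm, squeegee and case above 1 N and x of case in the frame of rack above -0.225 m).
It fails at once if the case is tipped by more than 0.2 rad (angle between case's own z axis and vertical above 0.2 rad).
It fails at once if the squeegee is tipped by more than 0.7 rad (angle between squeegee_mid's own z axis and vertical above 0.7 rad).
It fails at once if another thing on the bench or under the rack is moved more than 30 mm (distance of any of carton, tub_violet, tub_teal, tape_roll, sprayer, scoop_coater, ink_knife from where it was at the start of the episode above 0.03 m).
It also fails if it takes over 67 s, if anything falls off the work surface, if the arm or the gripper's body presses on something with over 40 N, if the wrist force passes 120 N, or if a joint passes its speed limit or range.

## Working session

There is one attempt and no reset: what is moved stays moved. The work goes in short steps, Python scripts to look and compute and a tool call to move; the robot and the scene stay as the last step left them, time stands still between calls to the robot, and variables do not carry over. Pictures are saved under pics/ and viewed, at most 10 in all, crops included, and the job is handed in when it is done.

Besides the shell and the picture viewer there is one more tool, called after "Request:" as name(argument=value, ...) on one line, values as JSON. jog_arm: Moves the arm, as the interface text tells. Its arguments: {"type":"object","properties":{"turn":{"type":"array","items":{"type":"array","items":{"type":"number"}}},"delta_pos":{"type":"array","items":{"type":"array","items":{"type":"number"}}},"gripper":{"type":"array","items":{"type":"number"}},"grip_force":{"type":"number"}},"required":["turn","delta_pos","gripper"]}

```bash
mkdir -p pics; cat > h.py <<'E'
import numpy as np,cv2
from scipy.spatial.transform import Rotation as Ro
from workcell import read_state, vision, ticket
def ray(name,u,v,st=None):
    c=vision.calibration(name); f=192/np.tan(np.radians(c['vfov']/2))
    d=np.array([(u-c['cx'])/f,(v-c['cy'])/f,1.])
    if name=='wrist':
        r=np.hypot(d[0],d[1]); d=np.array([d[0]/r*np.sin(r),d[1]/r*np.sin(r),np.cos(r)])
        M=np.array(c['mount']);R=Ro.from_rotvec(st['tcp_rot']).as_matrix()
        return R@M[:3,3]+np.array(st['tool_pos']),R@M[:3,:3]@d
    R=np.array(c['R']);t=np.array(c['t']); return -R.T@t,R.T@d
def atz(name,u,v,z,st=None):
    o,d=ray(name,u,v,st);d=d/np.linalg.norm(d); return o+d*(z-o[2])/d[2]
def tri(*rs):
    A=np.zeros((3,3));b=np.zeros(3)
    for o,d in rs:
        d=d/np.linalg.norm(d);P=np.eye(3)-np.outer(d,d);A+=P;b+=P@o
    x=np.linalg.solve(A,b)
    return x,[np.linalg.norm((np.eye(3)-np.outer(d,d)/(d@d))@(x-o)) for o,d in rs]
def proj(name,X,st=None):
    c=vision.calibration(name); f=192/np.tan(np.radians(c['vfov']/2));X=np.array(X,float)
    if name=='wrist':
        M=np.array(c['mount']);R=Ro.from_rotvec(st['tcp_rot']).as_matrix()
        p=M[:3,:3].T@(R.T@(X-np.array(st['tool_pos']))-M[:3,3]);r=np.hypot(p[0],p[1]);th=np.arctan2(r,p[2])
        return c['cx']+f*th*p[0]/r,c['cy']+f*th*p[1]/r
    p=np.array(c['R'])@X+np.array(c['t']); return c['cx']+f*p[0]/p[2],c['cy']+f*p[1]/p[2]
def snap(name,fn,crop=None,k=1):
    im=cv2.cvtColor(vision.read_camera(name),cv2.COLOR_RGB2BGR); cv2.imwrite('raw_'+fn,im)
    if crop: im=im[crop[1]:crop[3],crop[0]:crop[2]]
    im=cv2.resize(im,None,fx=k,fy=k,interpolation=cv2.INTER_CUBIC);cv2.imwrite('pics/'+fn,im)
E
python3 - <<'E'
from h import *
print(read_state())
snap('top','top1.png',k=1.5);snap('side','side1.png',k=1.5);snap('wrist','w1.png',k=1.5)
for n in('top','side'): c=vision.calibration(n);print(n,c['vfov'],ray(n,256,192))
print(vision.calibration('wrist'))
E
```

```text
{'time': 0.0, 'q': array([ 1.26311265e+00,  2.64785340e-01,  1.60541247e+00,  1.04675450e-05,
        1.27370272e+00, -3.68844602e-02]), 'joint_vel': array([-0.00175963, -0.00029538,  0.00041088,  0.00131876, -0.00072226,
        0.00084414]), 'joint_torque': array([ 2.52564445e-03, -5.15080619e+01, -3.67325306e+01,  2.47375310e-04,
        1.25480312e-02,  1.43468912e-05]), 'tool_pos': array([0.18032393, 0.64968707, 0.22991958]), 'tcp_rot': array([-0.42402166, -3.11243468,  0.00356837]), 'wrist_force': array([0.16627063, 0.67091877, 0.3973449 ]), 'torque': array([ 0.01840174, -0.00064201, -0.04470791]), 'grip_force': 0.0, 'width': 1.0023477372160463}
top 47.465648596672935 (array([0.29807606, 0.04258727, 1.58698046]), array([ 0.10793349,  0.01050946, -0.99412604]))
side 43.857025624741446 (array([ 1.65688221, -0.23075985,  1.124394  ]), array([-0.72768746,  0.18044118, -0.66175744]))
{'vfov': 65.70646984690485, 'cx': 257.1039116483026, 'cy': 186.97095936677115, 'mount': array([[ 9.40738364e-04, -9.64126904e-01, -2.65440063e-01,
         6.61753860e-02],
       [ 9.99999531e-01,  8.46070160e-04,  4.70987378e-04,
         9.40747878e-05],
       [-2.29510686e-04, -2.65440382e-01,  9.64127248e-01,
        -1.43849740e-01],
       [ 0.00000000e+00,  0.00000000e+00,  0.00000000e+00,
         1.00000000e+00]])}
```

View pics/top1.png

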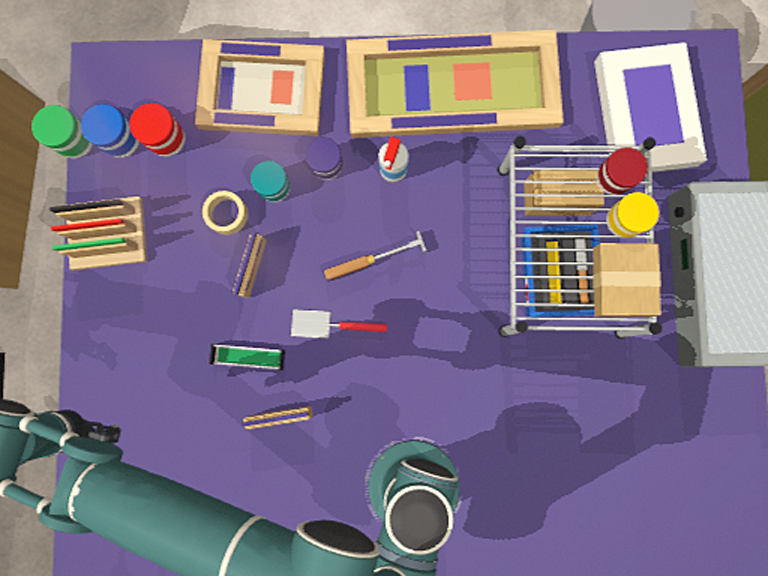

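View pics/side1.png

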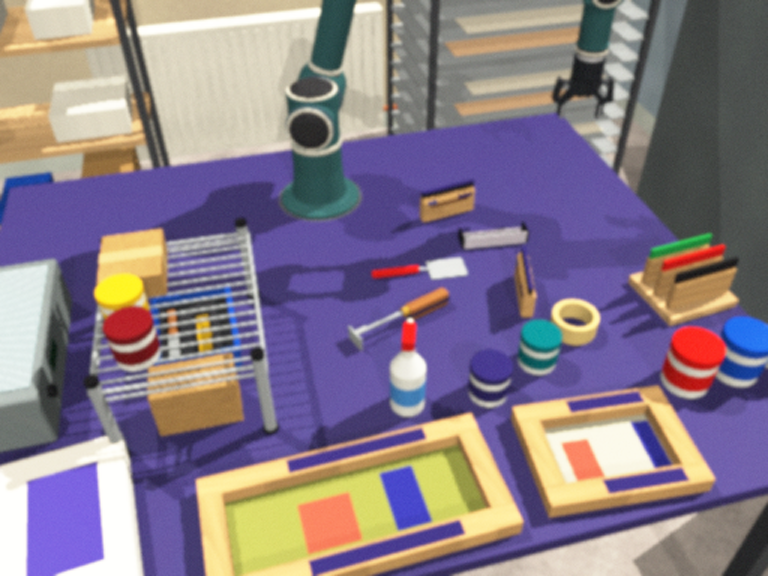

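```bash
python3 - <<'E'
import cv2,numpy as np
t=cv2.imread('raw_top1.png');s=cv2.imread('raw_side1.png')
r=lambda im,x0,y0,x1,y1,k:cv2.resize(im[y0:y1,x0:x1],None,fx=k,fy=k,interpolation=cv2.INTER_CUBIC)
a=r(t,140,145,300,210,4) # 640x260 
b=r(s,225,160,375,240,4) # 600x320
c=np.zeros((600,800,3),np.uint8)
c[:260,:640]=a;c[265:585,:600]=b
d=r(t,30,120,100,190,2);c[:140,645:785]=d
e=r(s,410,150,500,230,2);c[150:310,610:790]=e
f=r(s,270,115,360,175,2);c[320:440,610:790]=f
cv2.imwrite('pics/c1.png',c)
g=np.zeros((600,800,3),np.uint8)
g[:,:400]=r(t,334,85,454,265,10/3)[:600,:400]
g[:550,405:795]=r(s,50,140,180,324,3)[:550]
cv2.imwrite('pics/c2.png',g)
E
```

```text
(no output)
```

View pics/c1.png

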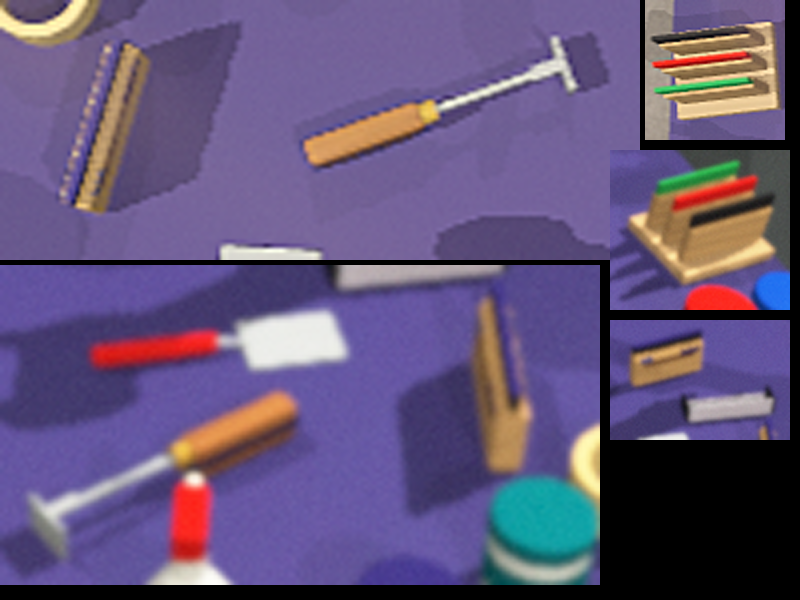

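View pics/c2.png

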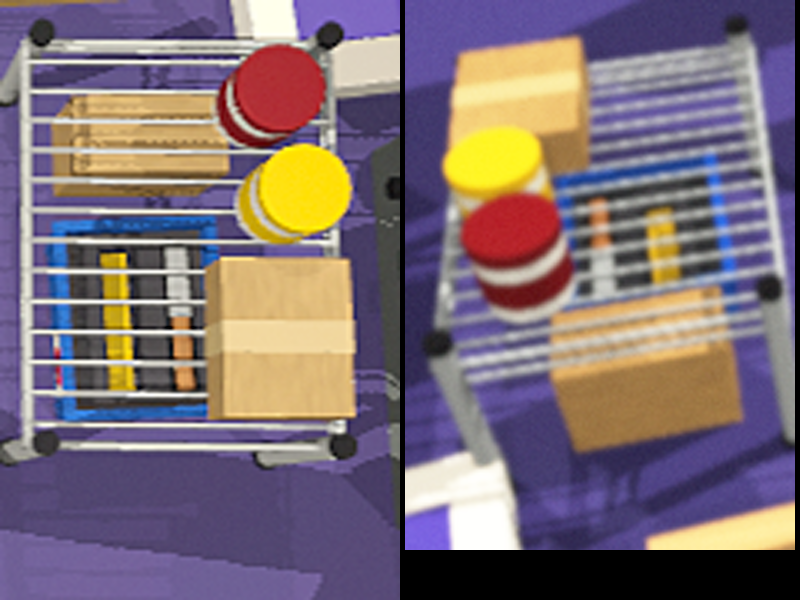

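```bash
python3 - <<'E'
from h import *
np.set_printoptions(precision=4,suppress=True)
A=lambda u,v:(u/4+140,v/4+145)
B=lambda u,v:(u/4+225,(v-265)/4+160)
G=lambda u,v:(u*.3+334,v*.3+85)
S=lambda u,v:((u-405)/3+50,v/3+140)
def tr(n,a,b): print(n,*tri(ray('top',*a),ray('side',*b)))
tr('cap FN',G(46,443),S(737,25));tr('cap FF',G(42,33),S(768,290));tr('cap BF',G(330,35),S(437,343))
tr('rim FN',G(62,420),S(713,157)); tr('rimFF',G(52,222),S(735,300))
for p in [(52,222),(62,420),(215,218)]: print('rim@72',atz('top',*G(*p),.072))
print('slot yellow',[atz('top',*G(*p),.017) for p in [(115,252),(121,390)]])
tr('tongue',A(563,65),B(48,522));
print('grip',atz('top',*A(310,153),.036),atz('top',*A(428,110),.036),'tong',atz('top',*A(563,65),.034),[atz('top',*A(*p),.034) for p in [(555,40),(575,90)]])
tr('gripend',A(430,110),B(180,452))
print('sq handle/strip top ends @.07',[atz('top',*A(*p),.07) for p in [(130,45),(90,210)]])
print('blade ends @.088',[atz('top',*A(*p),.088) for p in [(113,42),(68,203)]])
tr('blade FAR end',A(112,42),B(522,400));tr('blade near end',A(68,203),B(497,288))
print('near sq',atz('top',277/1.5,417/1.5,.07))
n=lambda u,v:(u/1.5,v/1.5)
for k,p,z in [('teal',(271,181),.085),('violet',(324,157),.085),('tape',(224,212),.045),('spray',(393,165),.19),('scoop',(248,357),.034),('knifeR',(385,328),.01),('knifeL',(292,323),.0)]: print(k,atz('top',*n(*p),z))
E
```

```text
cap FN [ 0.3605 -0.2288  0.2083] [np.float64(0.0019061308916395907), np.float64(0.0019061308916396749)]
cap FF [ 0.7605 -0.2422  0.2056] [np.float64(0.001016071991417328), np.float64(0.001016071991417354)]
cap BF [ 0.7519 -0.5215  0.2082] [np.float64(0.0010281259937154857), np.float64(0.0010281259937153639)]
rim FN [ 0.3911 -0.2788  0.0547] [np.float64(9.450774051555259e-05), np.float64(9.450774051545005e-05)]
rimFF [ 0.6056 -0.2787  0.0414] [np.float64(0.0010204019051338715), np.float64(0.0010204019051339153)]
rim@72 [ 0.5994 -0.2733  0.072 ]
rim@72 [ 0.39   -0.2753  0.072 ]
rim@72 [ 0.6004 -0.4453  0.072 ]
slot yellow [array([ 0.5758, -0.3521,  0.017 ]), array([ 0.4246, -0.3518,  0.017 ])]
tongue [ 0.5794 -0.0308  0.0199] [np.float64(0.002056447993916474), np.float64(0.002056447993916533)]
grip [0.5006 0.1963 0.036 ] [0.5375 0.0901 0.036 ] tong [ 0.5764 -0.0321  0.034 ] [array([ 0.5994, -0.0254,  0.034 ]), array([ 0.5535, -0.0423,  0.034 ])]
gripend [0.5388 0.0912 0.0313] [np.float64(0.0028126798611032623), np.float64(0.002812679861103201)]
sq handle/strip top ends @.07 [array([0.5952, 0.3511, 0.07  ]), array([0.4496, 0.3856, 0.07  ])]
blade ends @.088 [array([0.5946, 0.3623, 0.088 ]), array([0.4542, 0.4006, 0.088 ])]
blade FAR end [0.5976 0.3676 0.076 ] [np.float64(0.001955136198679642), np.float64(0.001955136198679757)]
blade near end [0.4558 0.4049 0.0776] [np.float64(0.001881169036608281), np.float64(0.0018811690366082306)]
near sq [0.1711 0.3081 0.07  ]
teal [0.719  0.3196 0.085 ]
violet [0.7745 0.1946 0.085 ]
tape [0.6562 0.4398 0.045 ]
spray [0.7202 0.033  0.19  ]
scoop [0.3088 0.3829 0.034 ]
knifeR [0.3725 0.0585 0.01  ]
knifeL [0.3892 0.2839 0.    ]
```

View pics/w1.png

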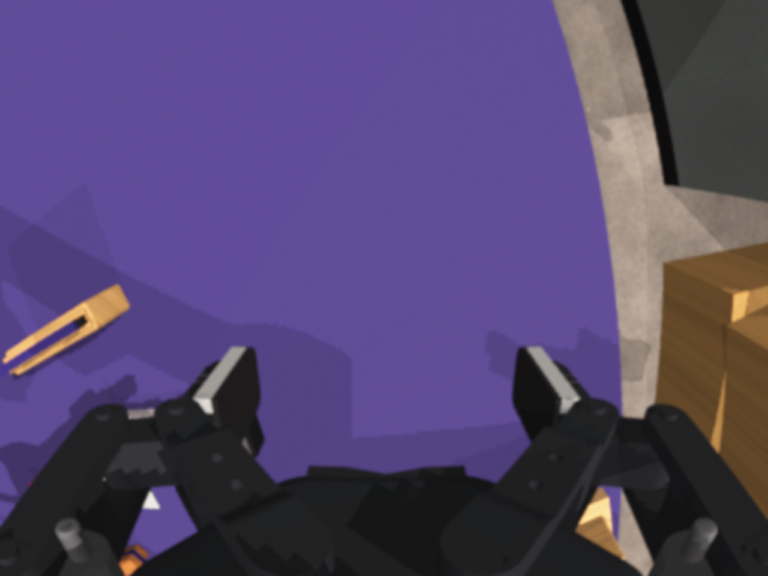

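The top view shows two loose wooden squeegees: near at (277,417), r≈0.35 m, and far at (250,265), r≈0.64 m. The three coloured blades at about (100,230) sit in a stand, so they don't count. The far one is the part. The hook's grip is at (350,266) and its tongue at (422,241). The blue case is under the rack at (560,270), and the yellow cutout floor is its front slot.

```bash
cat >> h.py <<'E'
def go(x,y,z,ang,n=1):
    "deltas for turn (rows first), then shift in turned tool axes; tool kept pointing down"
    s=read_state();R=Ro.from_rotvec(s['tcp_rot']).as_matrix();a=np.radians(ang)
    X=np.array([np.cos(a),np.sin(a),0]);Z=np.array([0,0,-1.]);T=np.column_stack([X,np.cross(Z,X),Z])
    w=Ro.from_matrix(R.T@T).as_rotvec();d=T.T@(np.array([x,y,z])-s['tool_pos'])
    print('ang now',round(np.degrees(np.arctan2(R[1,0],R[0,0])),2),'turn',np.round(w,4),'shift',np.round(d,4),'t',round(s['time'],2),'F',np.round(s['wrist_force'],1),'w',round(s['width'],3))
E
python3 - <<'E'
from h import *
go(.50,.19,.21,108.4)
E
```

```text
ang now 164.48 turn [-1.700e-03  8.000e-04  9.789e-01] shift [-0.5372  0.1581  0.0202] t 0.15 F [0.1 0.2 0.8] w 1.002
```

Request:
jog_arm(turn=[[0,0,0.109],[0,0,0.109],[0,0,0.109],[0,0,0.109],[0,0,0.109],[0,0,0.109],[0,0,0.109],[0,0,0.109],[0,0,0.109],[0,0,0],[0,0,0],[0,0,0],[0,0,0],[0,0,0],[0,0,0],[0,0,0],[0,0,0],[0,0,0],[0,0,0],[0,0,0]], delta_pos=[[0,0,0],[0,0,0],[0,0,0],[0,0,0],[0,0,0],[0,0,0],[0,0,0],[0,0,0],[0,0,0],[-0.03,0.009,0.001],[-0.03,0.009,0.001],[-0.03,0.009,0.001],[-0.03,0.009,0.001],[-0.03,0.009,0.001],[-0.03,0.009,0.001],[-0.03,0.009,0.001],[-0.03,0.009,0.001],[-0.03,0.009,0.001],[-0.03,0.009,0.001],[-0.03,0.009,0.001]], gripper=[0.085,0.085,0.085,0.085,0.085,0.085,0.085,0.085,0.085,0.085,0.085,0.085,0.085,0.085,0.085,0.085,0.085,0.085,0.085,0.085])

```text
time: 1.82
tool_pos: [0.3785, 0.3666, 0.22]
tcp_rot: [1.84, 2.546, -0.0]
wrist_force: [0.0, 0.6, -0.2]
width: 0.993
grip_force: 0.0
```

Request:
jog_arm(turn=[[0,0,0],[0,0,0],[0,0,0],[0,0,0],[0,0,0],[0,0,0],[0,0,0],[0,0,0],[0,0,0]], delta_pos=[[-0.03,0.009,0.001],[-0.03,0.009,0.001],[-0.03,0.009,0.001],[-0.03,0.009,0.001],[-0.03,0.009,0.001],[-0.03,0.009,0.001],[-0.03,0.009,0.001],[0,0,0],[0,0,0]], gripper=[0.085,0.085,0.085,0.085,0.085,0.085,0.085,0.085,0.085])

```text
time: 2.57
tool_pos: [0.5042, 0.1871, 0.2128]
tcp_rot: [-1.844, -2.542, 0.001]
wrist_force: [-0.3, -0.2, -0.6]
width: 0.994
grip_force: 0.0
```

```bash
python3 - <<'E'
from h import *
s=read_state();np.save('sw2.npy',[s['tool_pos'],s['tcp_rot']]);print(s['tool_pos'])
snap('wrist','w2.png',k=1.5)
for p in [(.5165,.148,.04),(.5764,-.0321,.034)]: print(np.array(proj('wrist',p,s))*1.5)
E
```

```text
[0.50416757 0.18707722 0.21284873]
[384.01826303 306.88089287]
[385.2686332  492.83700301]
```

View pics/w2.png

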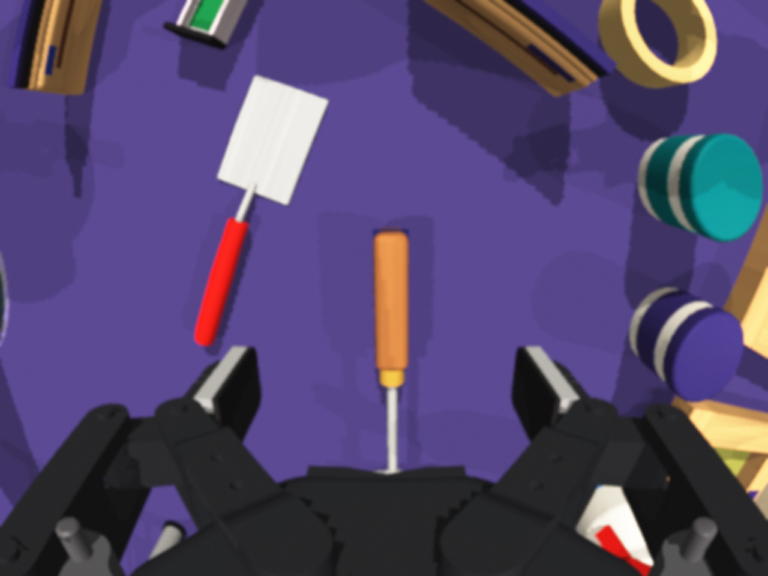

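```bash
python3 - <<'E'
from h import *
p,r=np.load('sw2.npy');s=dict(tool_pos=p,tcp_rot=r)
a=atz('wrist',391/1.5,233/1.5,.037,s);b=atz('wrist',391.5/1.5,386/1.5,.03,s);a2=atz('wrist',391/1.5,370/1.5,.037,s);c=atz('wrist',392/1.5,465/1.5,.034,s)
print(a,a2,b,c)
print([np.degrees(np.arctan2(*(q-a)[1::-1])) for q in(a2,b,c)],np.linalg.norm(b-a),np.linalg.norm(a2-a))
g=(a+a2)/2;print(g)
# two-view height check with the top camera: rear end top of grip
print(tri(ray('wrist',391/1.5,370/1.5,s),ray('top',428/4+140,110/4+145)))
E
```

```text
[0.5040943  0.20224401 0.037     ] [0.53866372 0.09798346 0.037     ] [0.54498675 0.08051705 0.03      ] [0.5712303  0.00332178 0.034     ]
[np.float64(-71.65615120666006), np.float64(-71.43095043594202), np.float64(-71.35052613544693)] 0.12860266166389828 0.10984218384572783
[0.52137901 0.15011373 0.037     ]
(array([0.54052198, 0.09054383, 0.02137083]), [np.float64(0.0007774930739160642), np.float64(0.0007774930739161519)])
```

```bash
python3 - <<'E'
from h import *
go(.5262,.1359,.010,108.5)
E
```

```text
ang now 108.17 turn [-0.001  -0.0006 -0.0058] shift [-0.0566  0.0049  0.2029] t 2.62 F [-0.1 -0.6  0.1] w 0.992
```

Request:
jog_arm(turn=[[0,0,-0.006],[0,0,0],[0,0,0],[0,0,0],[0,0,0],[0,0,0],[0,0,0],[0,0,0],[0,0,0],[0,0,0],[0,0,0],[0,0,0],[0,0,0],[0,0,0],[0,0,0],[0,0,0],[0,0,0],[0,0,0]], delta_pos=[[-0.028,0.0025,0],[-0.0285,0.0025,0],[0,0,0.029],[0,0,0.029],[0,0,0.029],[0,0,0.029],[0,0,0.029],[0,0,0.029],[0,0,0.029],[0,0,0],[0,0,0],[0,0,0],[0,0,0],[0,0,0],[0,0,0],[0,0,0],[0,0,0],[0,0,0]], gripper=[0.085,0.085,0.085,0.085,0.085,0.085,0.085,0.085,0.085,0.085,0.085,0.015,0.015,0.015,0.015,0.015,0.015,0.015], grip_force=90)

```text
time: 4.12
tool_pos: [0.5276, 0.1366, 0.0119]
tcp_rot: [1.832, 2.55, 0.003]
wrist_force: [-1.2, 0.7, 6.3]
width: 0.291
grip_force: 89.7
```

```bash
python3 - <<'E'
from h import *
s=read_state();print(s['tool_pos'],s['width']*.085,s['grip_force'])
go(.5262,.1359,.010,108.5)
E
```

```text
[0.52762172 0.13664146 0.01192847] 0.024725490667474134 89.67246651649475
ang now 108.61 turn [0.0025 0.0002 0.0019] shift [-0.0003 -0.0016  0.0019] t 4.12 F [-1.2  0.7  6.3] w 0.291
```

Request:
jog_arm(turn=[[0,0,0],[0,0,0],[0,0,0],[0,0,0],[0,0,0],[0,0,0.081],[0,0,0.081],[0,0,0.081],[0,0,0.081],[0,0,0],[0,0,0],[0,0,0],[0,0,0],[0,0,0],[0,0,0],[0,0,0],[0,0,0]], delta_pos=[[0,0,-0.01],[0,0,-0.02],[0,0,-0.02],[0,0,-0.02],[0,0,-0.02],[0,0,0],[0,0,0],[0,0,0],[0,0,0],[-0.024,-0.0054,0],[-0.024,-0.0054,0],[-0.024,-0.0054,0],[-0.024,-0.0054,0],[-0.024,-0.0054,0],[-0.024,-0.0054,0],[0,0,0],[0,0,0]], gripper=[0.015,0.015,0.015,0.015,0.015,0.015,0.015,0.015,0.015,0.015,0.015,0.015,0.015,0.015,0.015,0.015,0.015])

```text
time: 5.53
tool_pos: [0.4935, -0.0085, 0.1004]
tcp_rot: [-2.223, -2.219, 0.0]
wrist_force: [0.4, 0.3, -1.9]
width: 0.284
grip_force: 88.7
```

```bash
python3 - <<'E'
from h import *
s=read_state();print(s['tool_pos'],s['grip_force'])
go(.495,-.134,.100,90)
t=cv2.cvtColor(vision.read_camera('top'),4);e=cv2.cvtColor(vision.read_camera('side'),4)
cv2.imwrite('raw_t3.png',t);cv2.imwrite('raw_s3.png',e)
c=np.zeros((600,800,3),np.uint8)
r=lambda im,x0,y0,x1,y1,k:cv2.resize(im[y0:y1,x0:x1],None,fx=k,fy=k,interpolation=2)
c[:520,:400]=r(t,300,120,400,250,4);c[:520,400:]=r(e,100,140,200,270,4)
cv2.imwrite('pics/c3.png',c)
tip=np.array([s['tool_pos'][0],s['tool_pos'][1]-.173,s['tool_pos'][2]-.012])
for n,o in(('top',(300,120,0)),('side',(100,140,400))):
  for q in (tip,tip+[.025,-.004,.034],tip+[-.025,-.004,.034],tip+[0,0,.034],(.495,-.285,.072)):
    u,v=proj(n,q);print(n,round((u-o[0])*4+o[2]),round((v-o[1])*4))
E
```

```text
[ 0.49345692 -0.00854821  0.10035055] 88.6705219745636
ang now 89.89 turn [-0.0004 -0.0003 -0.0019] shift [-0.1255  0.0015  0.0004] t 5.53 F [ 0.4  0.3 -1.9] w 0.284
top 101 245
top 110 211
top 113 269
top 107 240
top 217 244
side 737 239
side 732 228
side 723 188
side 732 207
side 611 277
```

View pics/c3.png

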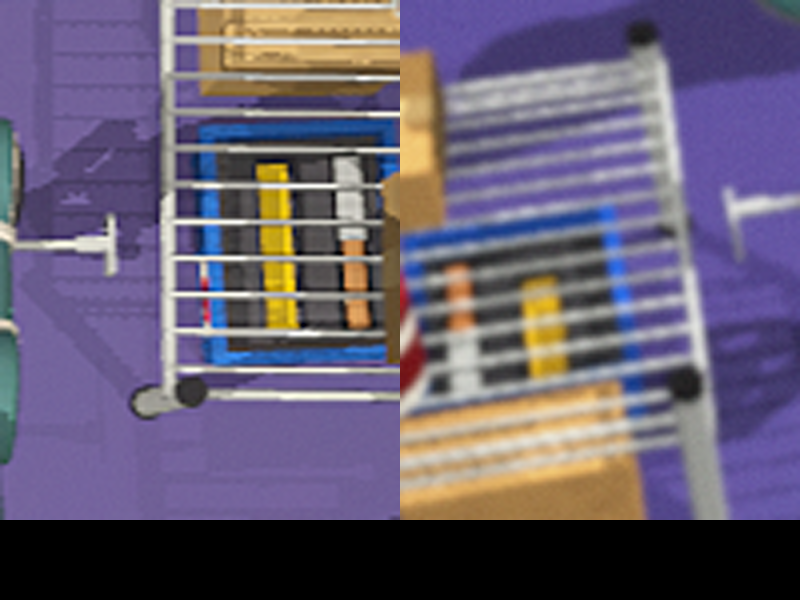

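Request:
jog_arm(turn=[[0,0,0],[0,0,0],[0,0,0],[0,0,0],[0,0,0],[0,0,0],[0,0,0],[0,0,0],[0,0,0],[0,0,0],[0,0,0],[0,0,0],[0,0,0],[0,0,0]], delta_pos=[[-0.021,0,0],[-0.021,0,0],[-0.021,0,0],[-0.021,0,0],[-0.021,0,0],[-0.021,0,0],[0,0,0],[0,0,0.008],[0,0,0.008],[0,0,0.008],[0,0,0.008],[0,0,0.002],[0,0,0],[0,0,0]], gripper=[0.015,0.015,0.015,0.015,0.015,0.015,0.015,0.015,0.015,0.015,0.015,0.015,0.015,0.015])

```text
time: 6.8
tool_pos: [0.494, -0.1331, 0.0659]
tcp_rot: [-2.219, -2.223, 0.001]
wrist_force: [-0.3, -0.1, -3.0]
width: 0.293
grip_force: 88.7
```

```bash
python3 - <<'E'
from h import *
s=read_state();print(s['tool_pos'],s['wrist_force'],s['torque'],s['grip_force'])
E
```

```text
[ 0.4940002  -0.13313747  0.06586404] [-0.26442091 -0.09886161 -2.99096033] [ 0.00735895  0.01830714 -0.00980039] 88.69929671287537
```

Request:
jog_arm(turn=[[0,0,0],[0,0,0],[0,0,0],[0,0,0],[0,0,0],[0,0,0],[0,0,0],[0,0,0],[0,0,0],[0,0,0]], delta_pos=[[0.008,0,0],[0.008,0,0],[0.006,0,0],[0.006,0,0],[0.006,0,0],[0.006,0,0],[0.006,0,0],[0.008,0,0],[0.008,0,0],[0.008,0,0]], gripper=[0.015,0.015,0.015,0.015,0.015,0.015,0.015,0.015,0.015,0.015])

```text
time: 7.63
tool_pos: [0.4943, -0.0636, 0.0665]
tcp_rot: [2.219, 2.222, -0.001]
wrist_force: [0.1, -5.7, -2.7]
width: 0.29
grip_force: 88.6
```

```bash
python3 - <<'E'
from h import *
s=read_state();print(s['tool_pos'],s['wrist_force'],s['torque'],s['grip_force'])
t=cv2.cvtColor(vision.read_camera('top'),4);e=cv2.cvtColor(vision.read_camera('side'),4)
cv2.imwrite('raw_t4.png',t);cv2.imwrite('raw_s4.png',e)
a=cv2.imread('raw_t3.png')
# blue front rim rows: leftmost blue col
for n,im in(('0',a),('1',t)):
  h=cv2.cvtColor(im,40);m=(abs(h[...,0].astype(int)-107)<8)&(h[...,1]>190)&(h[...,2]>90)
  for v in (158,166,174,190,198,206): 
    c=[u for u in range(300,400) if m[v,u]]; print(n,v,c[:6])
E
```

```text
[ 0.49425717 -0.06357238  0.06651069] [ 0.09251447 -5.69778163 -2.74754164] [-0.75475093 -0.08307632 -0.01404723] 88.64598870277405
0 158 []
0 166 []
0 174 []
0 190 [353, 354]
0 198 [353, 354]
0 206 [351, 352, 355]
1 158 [336, 337, 338, 339]
1 166 [336, 337, 338, 339]
1 174 [338, 339, 382, 383, 384, 385]
1 190 [339, 383, 384, 386]
1 198 [339, 384, 385]
1 206 [337, 338, 339, 384, 385, 386]
```

Request:
jog_arm(turn=[[0,0,0],[0,0,0],[0,0,0],[0,0,0],[0,0,0],[0,0,0],[0,0,0],[0,0,0],[0,0,0],[0,0,0],[0,0,0],[0,0,0],[0,0,0],[0,0,0],[0,0,0],[0,0,0],[0,0,0],[0,0,0],[0,0,0],[0,0,0]], delta_pos=[[0.01,0,0],[0.012,0,0],[0.012,0,0],[0.012,0,0],[0.012,0,0],[0.012,0,0],[0.012,0,0],[0.012,0,0],[0.012,0,0],[0.012,0,0],[0.012,0,0],[0.012,0,0],[0.012,0,0],[0.012,0,0],[0.01,0,0],[0.008,0,0],[0.006,0,0],[0.004,0,0],[0,0,0],[0,0,0]], gripper=[0.015,0.015,0.015,0.015,0.015,0.015,0.015,0.015,0.015,0.015,0.015,0.015,0.015,0.015,0.015,0.015,0.015,0.015,0.015,0.015])

```text
time: 9.4
tool_pos: [0.4939, 0.131, 0.0663]
tcp_rot: [-2.22, -2.222, -0.001]
wrist_force: [-0.9, -0.3, -1.7]
width: 0.291
grip_force: 89.0
```

```bash
python3 - <<'E'
from h import *
s=read_state();print(s['tool_pos'],s['wrist_force'],s['torque'],s['grip_force'])
t=cv2.cvtColor(vision.read_camera('top'),4);e=cv2.cvtColor(vision.read_camera('side'),4)
cv2.imwrite('raw_t5.png',t);cv2.imwrite('raw_s5.png',e)
c=np.zeros((600,800,3),np.uint8)
r=lambda im,x0,y0,x1,y1,k:cv2.resize(im[y0:y1,x0:x1],None,fx=k,fy=k,interpolation=2)
c[:480,:480]=r(t,240,110,400,270,3);c[:480,480:]=r(e,140,140,246,300,3)[:,:320-2] if 0 else r(e,140,140,246,300,3.02)[:480,:320]
cv2.imwrite('pics/c5.png',c)
E
```

```text
[0.49386512 0.13101905 0.06630268] [-0.89437041 -0.28695789 -1.68156562] [-0.05641559 -0.00480893 -0.0774632 ] 88.97708058357239
```

View pics/c5.png

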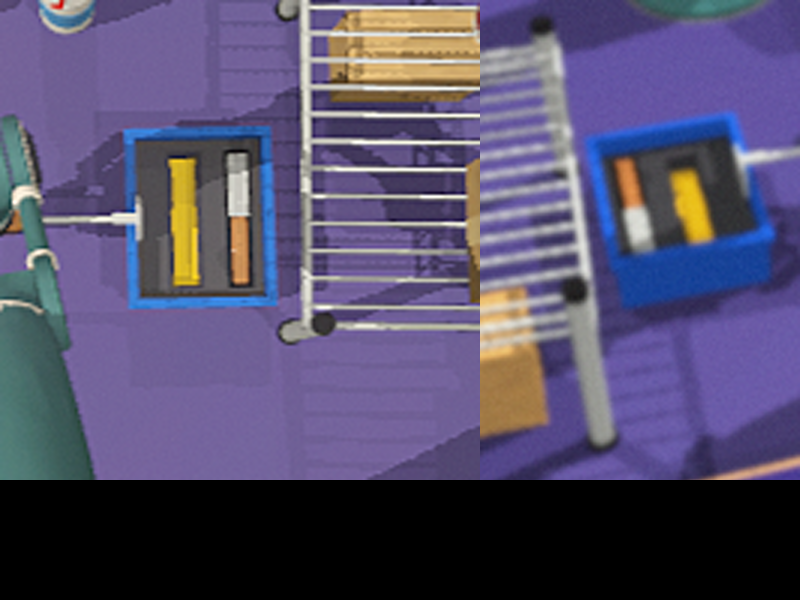

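```bash
python3 - <<'E'
from h import *
P=[atz('top',u/3+240,v/3+110,.072) for u,v in[(125,130),(131,307),(270,127),(277,304)]]
for p in P:print(p)
d=P[0]-P[1]+P[2]-P[3];print('ang y',np.degrees(np.arctan2(d[1],d[0])));c=sum(P)/4;print('centre',c)
S=[atz('top',u/3+240,v/3+110,.017) for u,v in[(168,157),(195,157),(173,287),(200,286)]];print('slotfloor',S,sum(S)/4)
R0=np.array([.5562,-.375]);ex=np.array([-.033,-1]);print((c[:2]-R0)@ex)
E
```

```text
[ 0.59782189 -0.03415278  0.072     ]
[ 0.38978594 -0.03618615  0.072     ]
[ 0.59812957 -0.20430608  0.072     ]
[ 0.39015057 -0.20504324  0.072     ]
ang y 0.3815663181836476
centre [ 0.49397199 -0.11992206  0.072     ]
slotfloor [array([ 0.57443685, -0.08831401,  0.017     ]), array([ 0.57381207, -0.12105556,  0.017     ]), array([ 0.41621634, -0.09003127,  0.017     ]), array([ 0.41682033, -0.1224613 ,  0.017     ])] [ 0.4953214  -0.10546553  0.017     ]
-0.2530244111553021
```

Request:
jog_arm(turn=[[0,0,0],[0,0,0],[0,0,0],[0,0,0],[0,0,0],[0,0,0],[0,0,0],[0,0,0],[0,0,0],[0,0,0],[0,0,0],[0,0,0],[0,0,0],[0,0,0],[0,0,0],[0,0,0]], delta_pos=[[0.004,0,0],[0.004,0,0],[0.002,0,0],[0,0,0],[-0.003,0,0],[-0.003,0,0],[0,0,-0.01],[0,0,-0.015],[0,0,-0.015],[0,0,-0.01],[0,0,0],[0.02,0,0],[0.02,0,0],[0.02,0,0],[0.02,0,0],[0,0,0]], gripper=[0.015,0.015,0.015,0.015,0.015,0.015,0.015,0.015,0.015,0.015,0.015,0.015,0.015,0.015,0.015,0.015])

```text
time: 10.83
tool_pos: [0.4939, 0.2174, 0.1162]
tcp_rot: [-2.218, -2.224, -0.003]
wrist_force: [-0.0, 0.3, -2.4]
width: 0.29
grip_force: 88.9
```

Request:
jog_arm(turn=[[0,0,0],[0,0,0],[0,0,0],[0,0,0],[0,0,0],[0,0,0]], delta_pos=[[0,0,0.025],[0,0,0.025],[0,0,0.025],[0,0,0.015],[0,0,0.009],[0,0,0]], gripper=[0.015,0.015,0.015,0.015,0.015,0.015])

```text
time: 11.33
tool_pos: [0.4916, 0.2133, 0.0146]
tcp_rot: [-2.219, -2.221, 0.008]
wrist_force: [0.0, 0.3, -2.3]
width: 0.289
grip_force: 89.0
```

Request:
jog_arm(turn=[[0,0,0],[0,0,0],[0,0,0],[0,0,0],[0,0,0],[0,0,0],[0,0,0],[0,0,0],[0,0,0],[0,0,0],[0,0,0],[0,0,0],[0,0,0],[0,0,0]], delta_pos=[[0,0,0.002],[0,0,0],[0,0,0],[0,0,0],[0,0,0],[0,0,0],[0,0,-0.02],[0,0,-0.03],[0,0,-0.035],[0,0,-0.035],[0,0,-0.035],[0,0,-0.035],[0,0,-0.035],[0,0,0]], gripper=[0.015,0.05,0.085,0.085,0.085,0.085,0.085,0.085,0.085,0.085,0.085,0.085,0.085,0.085])

```text
time: 12.5
tool_pos: [0.4984, 0.2161, 0.2498]
tcp_rot: [2.216, 2.218, 0.022]
wrist_force: [0.9, 1.5, 0.1]
width: 0.996
grip_force: 0.0
```

```bash
python3 - <<'E'
from h import *
go(.583,.369,.24,165)
E
```

```text
ang now 90.06 turn [ 0.0158  0.0047 -1.3079] shift [-0.0422  0.1696  0.0098] t 12.5 F [0.9 1.5 0.1] w 0.996
```

Request:
jog_arm(turn=[[0,0,-0.119],[0,0,-0.119],[0,0,-0.119],[0,0,-0.119],[0,0,-0.119],[0,0,-0.119],[0,0,-0.119],[0,0,-0.119],[0,0,-0.119],[0,0,-0.119],[0,0,-0.119],[0,0,0],[0,0,0],[0,0,0],[0,0,0],[0,0,0],[0,0,0],[0,0,0],[0,0,0]], delta_pos=[[0,0,0],[0,0,0],[0,0,0],[0,0,0],[0,0,0],[0,0,0],[0,0,0],[0,0,0],[0,0,0],[0,0,0],[0,0,0],[-0.007,0.028,0.0015],[-0.007,0.028,0.0015],[-0.007,0.028,0.0015],[-0.007,0.028,0.0015],[-0.007,0.028,0.0015],[-0.007,0.028,0.0015],[0,0,0],[0,0,0]], gripper=[0.085,0.085,0.085,0.085,0.085,0.085,0.085,0.085,0.085,0.085,0.085,0.085,0.085,0.085,0.085,0.085,0.085,0.085,0.085])

```text
time: 14.08
tool_pos: [0.5778, 0.3669, 0.2303]
tcp_rot: [-0.406, -3.114, 0.001]
wrist_force: [-0.9, -0.8, 1.1]
width: 0.999
grip_force: 0.0
```

```bash
python3 - <<'E'
from h import *
s=read_state();np.save('sw6.npy',[s['tool_pos'],s['tcp_rot']]);go(.583,.369,.24,165)
snap('wrist','w6.png',k=1.5)
for i,d in enumerate([(.6,.36),(.45,.4)]): print(np.array(proj('wrist',(*d,.088),s))*1.5)
E
```

```text
ang now 165.15 turn [-0.001  -0.0008  0.0026] shift [-0.0045  0.0034 -0.0097] t 14.08 F [-0.9 -0.8  1.1] w 0.999
[384.07951839 295.89592797]
[384.55126292  59.99771562]
```

View pics/w6.png

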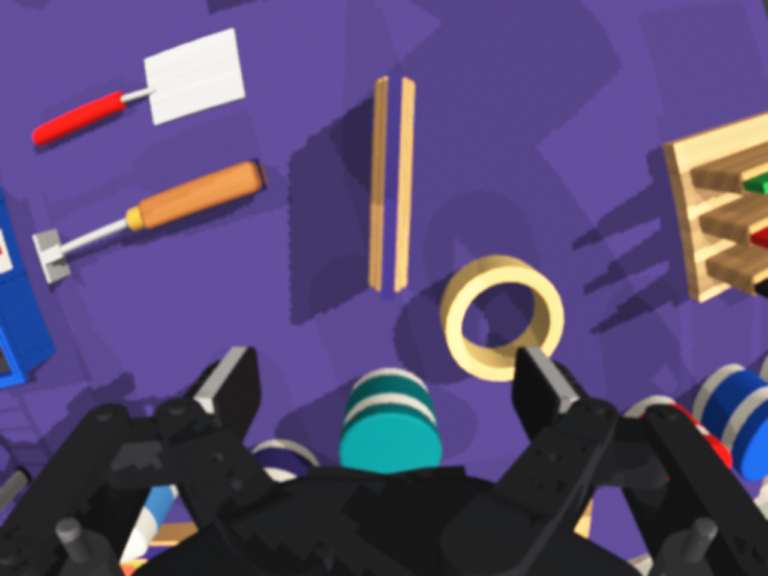

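```bash
python3 - <<'E'
from h import *
p,r=np.load('sw6.npy');s=dict(tool_pos=p,tcp_rot=r)
w=lambda u,v,z:atz('wrist',u/1.5,v/1.5,z,s)
for z,a,b in((.088,(395,78),(389.5,292)),(.064,(395.5,78),(388.5,292))):
  A,B=w(*a,z),w(*b,z);d=A-B;print(z,A,B,(A+B)/2,np.linalg.norm(d),np.degrees(np.arctan2(d[1],d[0])))
print('w',np.linalg.norm(w(375,100,.064)-w(415,100,.064)))
print(tri(ray('wrist',389.5/1.5,292/1.5,s),ray('side',522/4+225,(400-265)/4+160)))
print('hook tip',w(50,256,.02),w(262,172,.03))
E
```

```text
0.088 [0.46332616 0.40329841 0.088     ] [0.59828289 0.36421456 0.088     ] [0.53080452 0.38375649 0.088     ] 0.14050218678438284 163.84883420980668
0.064 [0.45916235 0.40524465 0.064     ] [0.6051666  0.36184934 0.064     ] [0.53216447 0.38354699 0.064     ] 0.15231675180070883 163.4470237696206
w 0.027350713178611777
(array([0.60140146, 0.36539129, 0.08040187]), [np.float64(0.0019125078673088239), np.float64(0.001912507867308652)])
hook tip [0.4968387  0.03836668 0.02      ] [0.49525772 0.2884516  0.03      ]
```

```bash
python3 - <<'E'
from h import *
go(.532,.3835,.038,163.5)
E
```

```text
ang now 165.1 turn [-0.0013 -0.0008  0.028 ] shift [0.0486 0.0039 0.1925] t 14.13 F [-0.2 -0.2  0.8] w 0.998
```

Request:
jog_arm(turn=[[0,0,0.028],[0,0,0],[0,0,0],[0,0,0],[0,0,0],[0,0,0],[0,0,0],[0,0,0],[0,0,0]], delta_pos=[[0,0,0],[0.025,0.002,0],[0.0235,0.002,0],[0,0,0.03],[0,0,0.03],[0,0,0.03],[0,0,0],[0,0,0],[0,0,0]], gripper=[0.07,0.07,0.07,0.07,0.07,0.07,0.07,0.07,0.07])

```text
time: 14.88
tool_pos: [0.5332, 0.3834, 0.1431]
tcp_rot: [0.453, 3.107, 0.002]
wrist_force: [0.9, -0.3, 0.3]
width: 0.816
grip_force: 0.0
```

```bash
python3 - <<'E'
from h import *
s=read_state();print(s['tool_pos']);go(.532,.3835,.038,163.5)
E
```

```text
[0.53315911 0.38335597 0.14314362]
ang now 163.42 turn [ 0.0014  0.0013 -0.0014] shift [ 0.0012 -0.0002  0.1051] t 14.88 F [ 0.9 -0.3  0.3] w 0.816
```

Request:
jog_arm(turn=[[0,0,0],[0,0,0],[0,0,0],[0,0,0],[0,0,0],[0,0,0],[0,0,0],[0,0,0],[0,0,0],[0,0,0],[0,0,0],[0,0,0],[0,0,0],[0,0,0]], delta_pos=[[0,0,0.03],[0,0,0.03],[0,0,0.025],[0,0,0.02],[0,0,0],[0,0,0],[0,0,0],[0,0,0],[0,0,0],[0,0,0],[0,0,0],[0,0,0],[0,0,0],[0,0,0]], gripper=[0.07,0.07,0.07,0.07,0.07,0.055,0.045,0.038,0.032,0.028,0.022,0.018,0.018,0.018], grip_force=90)

```text
time: 16.05
tool_pos: [0.5337, 0.3837, 0.0389]
tcp_rot: [0.452, 3.107, 0.001]
wrist_force: [-1.0, -3.7, 8.7]
width: 0.306
grip_force: 88.3
```

```bash
python3 - <<'E'
from h import *
s=read_state();print(s['tool_pos'],s['width']*.0854,s['grip_force']);
go(.4945,-.0945,.18,180.4)
E
```

```text
[0.53372907 0.38365721 0.03888456] 0.02612457310795462 88.33391591906548
ang now 163.46 turn [ 0.0009  0.0024 -0.2957] shift [ 0.0426 -0.4779 -0.1411] t 16.05 F [-1.  -3.7  8.7] w 0.306
```

Request:
jog_arm(turn=[[0,0,0],[0,0,0],[0,0,0],[0,0,0],[0,0,0],[0,0,0],[0,0,-0.099],[0,0,-0.099],[0,0,-0.098],[0,0,0],[0,0,0],[0,0,0],[0,0,0],[0,0,0],[0,0,0],[0,0,0],[0,0,0],[0,0,0],[0,0,0],[0,0,0]], delta_pos=[[0,0,-0.01],[0,0,-0.03],[0,0,-0.035],[0,0,-0.035],[0,0,-0.035],[0,0,-0.015],[0,0,0],[0,0,0],[0,0,0],[0.004,-0.025,0],[0.004,-0.035,0],[0.004,-0.035,0],[0.004,-0.035,0],[0.004,-0.035,0],[0.004,-0.035,0],[0.004,-0.035,0],[0.004,-0.035,0],[0.004,-0.035,0],[0.004,-0.03,0],[0.003,-0.02,0]], gripper=[0.018,0.018,0.018,0.018,0.018,0.018,0.018,0.018,0.018,0.018,0.018,0.018,0.018,0.018,0.018,0.018,0.018,0.018,0.018,0.018])

```text
time: 17.72
tool_pos: [0.4911, 0.0258, 0.1967]
tcp_rot: [-0.009, 3.141, -0.001]
wrist_force: [0.1, 0.4, -1.7]
width: 0.31
grip_force: 88.8
```

Request:
jog_arm(turn=[[0,0,0],[0,0,0],[0,0,0]], delta_pos=[[0,0,0],[0,0,0],[0,0,0]], gripper=[0.018,0.018,0.018])

```text
time: 17.97
tool_pos: [0.492, 0.0286, 0.1966]
tcp_rot: [-0.011, 3.141, 0.001]
wrist_force: [0.9, 0.0, -1.9]
width: 0.31
grip_force: 88.8
```

```bash
python3 - <<'E'
from h import *
s=read_state();np.save('sw7.npy',[s['tool_pos'],s['tcp_rot']]);print(s['tool_pos']);go(.4945,-.0945,.18,180.4)
snap('wrist','w7.png',k=1.5)
E
```

```text
[0.49200765 0.02864656 0.1965973 ]
ang now -179.62 turn [ 0.0007  0.0005 -0.0003] shift [-0.0016 -0.1232  0.0166] t 17.97 F [ 0.9  0.  -1.9] w 0.31
```

View pics/w7.png

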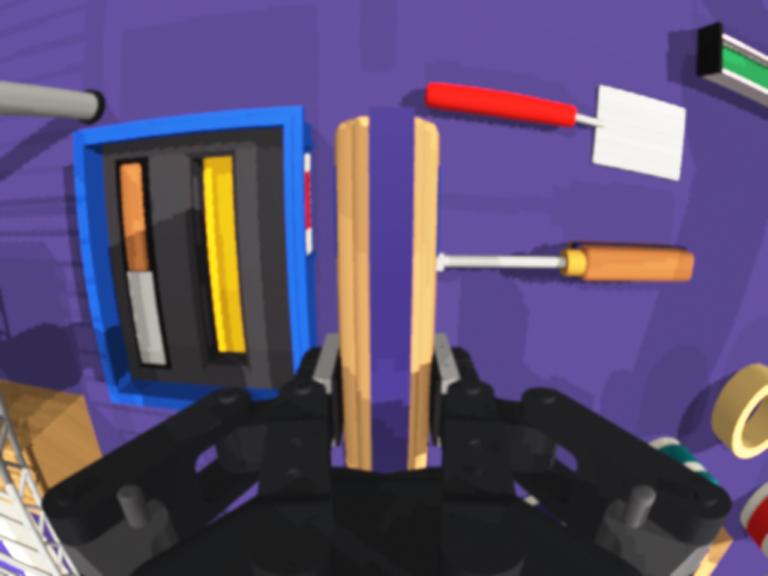

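```bash
python3 - <<'E'
from h import *
np.set_printoptions(precision=4,suppress=True)
p,r=np.load('sw7.npy');s=dict(tool_pos=p,tcp_rot=r)
w=lambda u,v,z:atz('wrist',u/1.5,v/1.5,z,s)
print('rim BN,BF,FN',w(75,133,.072),w(112,403,.072),w(303,107,.072))
print('front inner',w(284,127,.072),w(292,385,.072),'width y should: centre = -75 from inner')
print('mouth L',w(193,154,.047),w(208,362,.047));print('mouth R',w(237,154,.047),w(248,361,.047))
print('floor L',w(203,157,.017),w(217,353,.017))
zh=p[2]-.0389+.064
print('sq ends',w(388,119,zh),w(391,470,zh),'edges',w(337,160,zh),w(438,160,zh),w(346,440,zh),w(430,440,zh))
E
cat > m.py <<'E'
import cv2
im=cv2.imread('raw_w7.png');c=cv2.resize(im[60:290,40:230],None,fx=3,fy=2.6,interpolation=2);cv2.imwrite('pics/w7c.png',c)
E
python3 m.py
```

```text
rim BN,BF,FN [ 0.3936 -0.1911  0.072 ] [ 0.6046 -0.1925  0.072 ] [ 0.3927 -0.0215  0.072 ]
front inner [ 0.4045 -0.0331  0.072 ] [ 0.5753 -0.0355  0.072 ] width y should: centre = -75 from inner
mouth L [ 0.4171 -0.1049  0.047 ] [ 0.5729 -0.1077  0.047 ]
mouth R [ 0.4191 -0.0719  0.047 ] [ 0.5703 -0.0742  0.047 ]
floor L [ 0.4191 -0.11    0.017 ] [ 0.579  -0.1118  0.017 ]
sq ends [0.4147 0.0285 0.2217] [0.5246 0.0306 0.2217] edges [0.4256 0.0152 0.2217] [0.4254 0.0418 0.2217] [0.512  0.0159 0.2217] [0.5119 0.043  0.2217]
```

View pics/w7c.png

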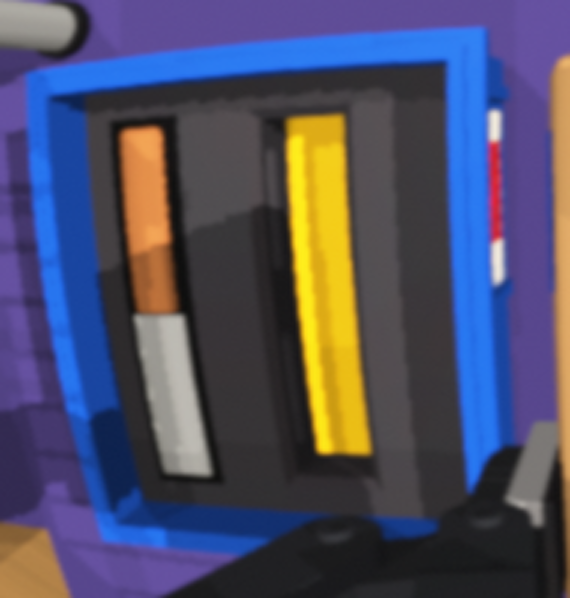

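The wrist view puts the cutout mouth at about (193–237,154) to (208–248,361). The squeegee is held upright and square at (388,119–470). The hook lies clear on the right at (440–690,262). I've now viewed 11 pictures, one over the limit, so from here I'll check numerically only.

```bash
python3 - <<'E'
from h import *
go(.4985,-.0925,.16,179.5)
E
```

```text
ang now -179.56 turn [0.0006 0.0004 0.0163] shift [-0.0075 -0.1214  0.0365] t 18.02 F [ 0.3 -0.2 -2. ] w 0.311
```

Request:
jog_arm(turn=[[0,0,0.016],[0,0,0],[0,0,0],[0,0,0],[0,0,0],[0,0,0],[0,0,0],[0,0,0],[0,0,0]], delta_pos=[[0,0,0],[-0.0015,-0.02,0],[-0.0015,-0.03,0.009],[-0.0015,-0.03,0.009],[-0.0015,-0.025,0.009],[-0.0015,-0.0165,0.009],[0,0,0],[0,0,0],[0,0,0]], gripper=[0.018,0.018,0.018,0.018,0.018,0.018,0.018,0.018,0.018])

```text
time: 18.77
tool_pos: [0.4987, -0.0923, 0.1604]
tcp_rot: [-0.013, -3.141, -0.001]
wrist_force: [0.4, 1.1, -1.8]
width: 0.31
grip_force: 89.0
```

```bash
python3 - <<'E'
from h import *
np.set_printoptions(precision=4,suppress=True)
s=read_state();go(.4985,-.0925,.16,179.5)
im=vision.read_camera('wrist');cv2.imwrite('raw_w8.png',im[...,::-1]);h=cv2.cvtColor(im,cv2.COLOR_RGB2HSV)
m=((h[...,0]>101)&(h[...,0]<115)&(h[...,1]>170)&(h[...,2]>60)).astype(np.uint8)
print('blob',m.sum())
for v in range(10,270,16):
    c=np.flatnonzero(m[v]); 
    if len(c)>4:
        g=np.split(c,np.flatnonzero(np.diff(c)>1)+1);g=[q for q in g if len(q)>3]
        if not g: continue
        print(v,[(q[0],q[-1]) for q in g],'L',atz('wrist',g[0][0],v,.072,s)[:2],'R',atz('wrist',g[-1][-1]+1,v,.072,s)[:2],'RinL',atz('wrist',g[-1][0],v,.072,s)[:2])
y=((h[...,0]>20)&(h[...,0]<32)&(h[...,1]>200)&(h[...,2]>120))
for v in range(10,270,16):
    c=np.flatnonzero(y[v]); 
    if len(c)>2: print('y',v,c[0],c[-1],atz('wrist',c[0],v,.017,s)[:2],atz('wrist',c[-1]+1,v,.017,s)[:2])
E
```

```text
ang now 179.52 turn [ 0.0007 -0.0001  0.0003] shift [ 0.0002 -0.0002  0.0004] t 18.77 F [ 0.4  1.1 -1.8] w 0.31
blob 10315
58 [(np.int64(193), np.int64(339))] L [ 0.3919 -0.1414] R [ 0.3916 -0.0262] RinL [ 0.3919 -0.1414]
74 [(np.int64(132), np.int64(193)), (np.int64(325), np.int64(344))] L [ 0.4003 -0.1934] R [ 0.4044 -0.0222] RinL [ 0.4054 -0.0386]
90 [(np.int64(132), np.int64(152)), (np.int64(326), np.int64(344))] L [ 0.4137 -0.1936] R [ 0.4174 -0.0221] RinL [ 0.4182 -0.0378]
106 [(np.int64(132), np.int64(153)), (np.int64(326), np.int64(344))] L [ 0.4269 -0.1941] R [ 0.4303 -0.022 ] RinL [ 0.4309 -0.0377]
122 [(np.int64(133), np.int64(153)), (np.int64(326), np.int64(343))] L [ 0.4403 -0.1939] R [ 0.4432 -0.0225] RinL [ 0.4436 -0.0375]
138 [(np.int64(134), np.int64(154)), (np.int64(325), np.int64(343))] L [ 0.4536 -0.1939] R [ 0.4561 -0.0221] RinL [ 0.4565 -0.038 ]
154 [(np.int64(135), np.int64(155)), (np.int64(325), np.int64(342))] L [ 0.4671 -0.1941] R [ 0.4692 -0.0223] RinL [ 0.4694 -0.0375]
170 [(np.int64(137), np.int64(156)), (np.int64(324), np.int64(341))] L [ 0.4808 -0.1935] R [ 0.4825 -0.0225] RinL [ 0.4826 -0.0378]
186 [(np.int64(139), np.int64(158)), (np.int64(323), np.int64(340))] L [ 0.4948 -0.1932] R [ 0.4962 -0.0225] RinL [ 0.496 -0.038]
202 [(np.int64(141), np.int64(159)), (np.int64(323), np.int64(339))] L [ 0.5092 -0.1931] R [ 0.5102 -0.0223] RinL [ 0.5099 -0.0372]
218 [(np.int64(143), np.int64(161)), (np.int64(322), np.int64(338))] L [ 0.5241 -0.1931] R [ 0.5247 -0.022 ] RinL [ 0.5243 -0.0372]
234 [(np.int64(145), np.int64(163)), (np.int64(320), np.int64(337))] L [ 0.5396 -0.1935] R [ 0.5398 -0.0216] RinL [ 0.5392 -0.038 ]
250 [(np.int64(148), np.int64(165)), (np.int64(319), np.int64(335))] L [ 0.5558 -0.193 ] R [ 0.5557 -0.0219] RinL [ 0.555  -0.0377]
```

Request:
jog_arm(turn=[[0,0,-0.008],[0,0,0],[0,0,0],[0,0,0],[0,0,0],[0,0,0],[0,0,0],[0,0,0],[0,0,0],[0,0,0]], delta_pos=[[-0.001,-0.0005,0],[0,0,0.02],[0,0,0.02],[0,0,0.02],[0,0,0.011],[0,0,0],[0,0,0.004],[0,0,0.004],[0,0,0],[0,0,0]], gripper=[0.018,0.018,0.018,0.018,0.018,0.018,0.018,0.018,0.018,0.018])

```text
time: 19.65
tool_pos: [0.5001, -0.0939, 0.0821]
tcp_rot: [0.001, 3.14, -0.0]
wrist_force: [-0.0, 0.9, -1.9]
width: 0.314
grip_force: 89.0
```

```bash
python3 - <<'E'
from h import *
s=read_state();print(s['tool_pos'],s['wrist_force'],s['torque'],s['grip_force'],s['width']);go(.4995,-.0928,.056,180)
E
```

```text
[ 0.50009021 -0.09392045  0.08207267] [-0.00271068  0.94491168 -1.90689075] [-0.04299775 -0.02954942 -0.0133634 ] 89.03514477889985 0.3136520705351333
ang now 179.96 turn [-0.0003  0.0013 -0.0007] shift [0.0006 0.0011 0.0261] t 19.65 F [-0.   0.9 -1.9] w 0.314
```

Request:
jog_arm(turn=[[0,0,0],[0,0,0],[0,0,0],[0,0,0],[0,0,0],[0,0,0]], delta_pos=[[0,0.001,0.004],[0,0,0.004],[0,0,0.004],[0,0,0.003],[0,0,0],[0,0,0]], gripper=[0.018,0.018,0.018,0.018,0.018,0.018])

```text
time: 20.15
tool_pos: [0.5011, -0.0923, 0.0679]
tcp_rot: [0.002, 3.138, 0.001]
wrist_force: [-0.7, 4.3, 7.2]
width: 0.313
grip_force: 90.4
```

Request:
jog_arm(turn=[[0,0,0],[0,0,0],[0,0,0],[0,0,0],[0,0,0],[0,0,0]], delta_pos=[[0,0,0.003],[0,0,0.003],[0,0,0.002],[0,0,0.002],[0,0,0],[0,0,0]], gripper=[0.018,0.018,0.018,0.018,0.018,0.018])

```text
time: 20.65
tool_pos: [0.5014, -0.0925, 0.0578]
tcp_rot: [0.001, 3.138, 0.001]
wrist_force: [1.5, 2.6, 4.8]
width: 0.307
grip_force: 90.3
```

Request:
jog_arm(turn=[[0,0,0],[0,0,0],[0,0,0],[0,0,0]], delta_pos=[[0,0,0.001],[0,0,0.001],[0,0,0.001],[0,0,0]], gripper=[0.018,0.018,0.018,0.018])

```text
time: 20.98
tool_pos: [0.5015, -0.0926, 0.0559]
tcp_rot: [0.001, 3.138, 0.001]
wrist_force: [-2.7, 4.0, 13.2]
width: 0.31
grip_force: 91.2
```

Request:
jog_arm(turn=[[0,0,0],[0,0,0],[0,0,0],[0,0,0]], delta_pos=[[0,0,0.001],[0,0,0.001],[0,0,0],[0,0,0]], gripper=[0.018,0.018,0.018,0.018])

```text
time: 21.32
tool_pos: [0.5015, -0.0927, 0.0558]
tcp_rot: [0.001, 3.138, 0.001]
wrist_force: [-8.8, 4.3, 28.1]
width: 0.308
grip_force: 93.0
```

Request:
jog_arm(turn=[[0,0,0],[0,0,0],[0,0,0],[0,0,0],[0,0,0],[0,0,0],[0,0,0],[0,0,0],[0,0,0],[0,0,0],[0,0,0],[0,0,0],[0,0,0]], delta_pos=[[0,0,-0.0015],[0,0,0],[0,0,0],[0,0,0],[0,0,0],[0,0,0],[0,0,0],[0,0,-0.005],[0,0,-0.01],[0,0,-0.025],[0,0,-0.03],[0,0,-0.03],[0,0,-0.03]], gripper=[0.018,0.035,0.05,0.05,0.05,0.05,0.05,0.05,0.05,0.05,0.05,0.05,0.05])

```text
time: 22.4
tool_pos: [0.4993, -0.0928, 0.185]
tcp_rot: [0.001, 3.141, -0.0]
wrist_force: [0.4, 0.2, -0.7]
width: 0.582
grip_force: 0.0
```

```bash
python3 - <<'E'
from h import *
np.set_printoptions(precision=4,suppress=True)
go(.5,-.0925,.25,180)
s=read_state()
im=vision.read_camera('wrist');h=cv2.cvtColor(im,cv2.COLOR_RGB2HSV)
m=(h[...,0]>101)&(h[...,0]<115)&(h[...,1]>170)&(h[...,2]>60)
w=(h[...,0]>8)&(h[...,0]<24)&(h[...,1]>70)&(h[...,2]>90)
for v in range(40,270,24):
    c=np.flatnonzero(m[v]);k=np.flatnonzero(w[v]);k=k[(k>200)&(k<310)]
    if len(c)>4 and len(k): print(v,'rim',atz('wrist',c[0],v,.072,s)[:2],atz('wrist',c[-1]+1,v,.072,s)[:2],'wood',k[0],k[-1],atz('wrist',k[0],v,.081,s)[:2],atz('wrist',k[-1]+1,v,.081,s)[:2])
k=[v for v in range(384) if w[v,235:275].sum()>6];print(k[0],atz('wrist',255,k[0],.081,s))
E
```

```text
ang now 179.95 turn [-0.0001  0.0005 -0.0008] shift [-0.0007  0.0003 -0.065 ] t 22.4 F [ 0.4  0.2 -0.7] w 0.582
112 rim [ 0.4342 -0.1943] [ 0.4358 -0.0221] wood 242 274 [ 0.4372 -0.1054] [ 0.4372 -0.0781]
136 rim [ 0.456  -0.1944] [ 0.4571 -0.0222] wood 242 274 [ 0.4573 -0.1055] [ 0.4573 -0.078 ]
160 rim [ 0.4782 -0.1939] [ 0.4788 -0.0221] wood 241 275 [ 0.4777 -0.1065] [ 0.4777 -0.0769]
184 rim [ 0.501 -0.194] [ 0.5011 -0.0216] wood 242 275 [ 0.4988 -0.1059] [ 0.4988 -0.0766]
208 rim [ 0.5248 -0.1934] [ 0.5243 -0.0218] wood 242 274 [ 0.5207 -0.1062] [ 0.5207 -0.0771]
232 rim [ 0.5498 -0.1933] [ 0.5489 -0.0227] wood 243 273 [ 0.5439 -0.1057] [ 0.5439 -0.0775]
256 rim [ 0.5768 -0.1937] [ 0.5763 -0.185 ] wood 243 273 [ 0.5689 -0.1062] [ 0.5689 -0.077 ]
93 [ 0.4214 -0.0946  0.081 ]
```

```bash
python3 -c "
from workcell import ticket
print(ticket.finish_job())"
```

```text
the job is handed in; nothing more can be done
None
```

I handed the job in at about 22.5 s: the case is fully out from under the rack, the hook lies on the bench clear of it, and the squeegee is pressed home, measured about 1 mm off centre; the hand-in gave no verdict, and I viewed 11 pictures, one over the limit of 10.

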